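# Cramp up a leaded quarry with the ratchet cramp

### The job

Draw the flat batten out of the divided carton by its upper end and lay it down on the bench, then take it afresh by its middle and set it square and centred in the ratchet cramp, on the board between the rubber-faced pad and the leaded glass quarry. Then pump the cramp's lever, one tooth a stroke, until the quarry sits hard against the end fence and the sprung pad is pressed in about half-way, never right to its stop. Work the cramp by its lever alone, keep your fingers off the glass, and leave the lever up and the other things in the carton.

Things in the scene. Friction and masses are not known exactly. Their poses are not given: they have to be found in the camera images.
- cramp: Ratchet cramp on a fixed plywood board 170 x 295 x 18 mm. Origin on the bench; z up, +y the way the jaw advances; pad and lever on x = 0. In mm: board y -119 to 176, top z 18; wooden end fence 18 high, inner face y 150; side lath 10 high, x 70 to 84, y 56 to 150; grey housing y -116 to -50, 32 wide, top z 86. The jaw drags stiffly (12 N), stays where it is left and cannot go back.
- quarry: Small leaded glass pane (quarry) 130 (x) x 100 (y) x 6 mm, loose on the cramp's board with its axes along the cramp's (a few degrees off at most), 4 to 12 mm short of the end fence; origin at the centre of its underside. Home against the fence its origin is at cramp y 100 mm. Weighs about 0.25 kg.
- batten: Plain wooden batten 20 (x) x 38 (y) x 150 mm (z), 0.09 kg, standing on end in one of the carton's four cells, 59 mm above the rim: the tallest and only flat thing there. Origin at the centre of its lower end. In the cramp it lies on the board, length along the cramp's x; standing on its 20 mm edge it always fits between pad and quarry with 10 to 30 mm to spare.
- batten_mid (a point): Centre of the batten (75 mm from either end). Clear bench to lay it on: world x 0.62 to 0.68, y 0.04 to 0.22 m, beyond the finished panel (z 0).
- batten_top (a point): Centre of the batten's end that is uppermost at the start.
- carton: Fixed open cardboard carton 132 x 132 x 95 mm with cross dividers as high as its rim: four cells of 60 x 60 mm, 91 mm deep; walls 4 mm; short flaps folded down outside (about 12 mm out, 46 mm down). Origin at the centre of its underside; cell centres at x, y = +-31 mm of it.
- bottle: Small amber bottle with black cap, 54 mm across, 97 mm high, in another cell; origin under its centre. Stays in the carton.
- dowel: Round wooden dowel 22 mm across, 112 mm long, standing in another cell; origin at its lower end. Stays in the carton.
- stick: Square wooden stick 24 x 24 x 100 mm, standing in another cell; origin at its lower end. Stays in the carton.
- pad_face (a point): Centre of the front face of the cramp's sprung pad: face 60 mm wide, from 3 to 23 mm above the board, at the start 30 to 50 mm from the quarry's near edge. It moves with the jaw.
- pad (a joint): How far the sprung pad is pressed in towards its jaw, m: 0 free, 0.020 at its stop; about 2 N to start and 0.6 N more per mm.
- rack (a joint): Travel of the jaw towards the fence, m, 0 to 0.064 (starts between 0 and 0.014). One full lever stroke carries it one tooth, 8 mm (the first stroke 0 to 12 mm, to pick up the teeth); a stroke cut short may not take the next tooth.
- lever_grip (a point): Centre of the lever's black cross grip, a bar 21 mm thick and 60 mm wide along the cramp's x; at rest at cramp y -177 mm, z 115 mm. It moves with the lever.
- lever (a joint): Lever angle, rad: 0 up at rest, 0.56 down at its stop. The axle runs along the cramp's x at y -75, z 74 mm, 110 mm from the grip, so the grip sinks 60 mm and goes 6 mm back (to y -183, z 55). Press it down from above with 5 to 14 N to the stop; its spring lifts it when let go, and it takes the next tooth only after coming fully up.
There are look-alikes about, which are no part of the job. Leave any blue look-alike of the quarry alone.

How it is judged:
On the way, in this order (a step that is already met when the one before it is completed fails the run):
1. the batten lies on the bench, let go (angle between batten's own z axis and vertical above 1.35 rad and height (world z) of batten_mid below 0.028 m and contact force between the fingers and batten below 0.2 N), for 0.2 s.
2. the batten lies in the cramp between pad and quarry, square and centred, let go (x of batten_mid in the frame of cramp between -0.025 and 0.025 m and y of batten_mid in the frame of cramp between 0 and 0.055 m and z of batten_mid in the frame of cramp below 0.043 m and angle between the z axis of batten and the x axis of cramp, either way round below 0.1 rad and contact force between the fingers and batten below 0.2 N), for 0.2 s.
At the end, for the whole second after the job is handed in: The batten rests on the cramp's board between pad and quarry, centred within 25 mm and square within 0.1 rad, pressed from both sides; the quarry is within 2 mm of the fence and square to it; the pad is pressed in 4 to 14.5 mm; the lever is up; all is still (x of batten_mid in the frame of cramp between -0.025 and 0.025 m and y of batten_mid in the frame of cramp between 0 and 0.055 m and z of batten_mid in the frame of cramp below 0.043 m and angle between the z axis of batten and the x axis of cramp, either way round below 0.1 rad and y of quarry in the frame of cramp above 0.098 m and angle between the y axis of quarry and the y axis of cramp, either way round below 0.03 rad and value of joint pad between 0.004 and 0.0145 m and contact force between batten and quarry above 2 N and contact force between batten and rack above 2 N and value of joint lever below 0.06 rad and linear speed of each of quarry, batten below 0.01 m/s); the robot touches nothing.
It fails at once if the pad is pressed to its stop (the lead would buckle) (value of joint pad above 0.0188 m).
It fails at once if fingers press on the glass quarry (contact force between the fingers and quarry above 3 N).
It fails at once if the jaw is pushed by hand (contact force between the fingers and rack above 10 N).
It fails at once if another thing is taken or knocked out of the carton (distance of any of bottle, dowel, stick from where it was at the start of the episode above 0.05 m).
It also fails if it takes over 67 s, if anything falls off the work surface, if the arm or the gripper's body presses on something with over 40 N, if the wrist force passes 120 N, or if a joint passes its speed limit or range.

### The arm

A 6-joint arm with a two-finger parallel gripper is mounted at the origin on the work surface; the furniture and walls round the work are solid. World frame = base frame: x ahead of the robot, y to its left, z up, the work surface at z = 0. Lengths are in m, angles in rad, forces in N, time in s.
With the tool pointing down it reaches from about 0.35 to 0.975 m from the base axis. Payload 7.1 kg.
Tool frame: the origin (TCP) lies midway between the tips of the shut fingers; the grasp point (between the pads) lies 19 mm behind it; z points along the fingers, y is the line along which they close (so a half turn about z gives the same grasp; the last joint's range is limited). The gripper opens to 88 mm and grips with 3 to 60 N. Pads are 20 mm wide; open, the fingers measure 115 mm over their backs; the gripper's body (75 mm by 178 mm) begins 61 mm behind the grasp point.
Start: joints at [1.249, 0.423, 1.63, -0, 1.089, -0.019], TCP at [0.186, 0.597, 0.223] pointing down, gripper open.
Joint ranges: [-3, 3], [-0.9, 2.11], [0.09, 2.58], [-1.31, 4.45], [0.11, 2.69], [-2.54, 2.54]. Speed limits (rad/s): [2.39, 2.39, 3.01, 3.14, 3.14, 3.14].

### API

Orientations are given as a unit quaternion [w, x, y, z].
In Python, from station import move_pose, movel, movej, command_gripper, wait, inverse_kinematics, read_camera, camera_info, MotionError, job_done, get_time, get_joint_pos, get_qvel, get_effort, get_tcp_pos, get_ee_rot, get_ft_force, get_ft_torque, get_grip_width, get_finger_force gives the robot as it stands. Calls block until the motion is done:
- move_pose(position, orientation): joint-space move of the TCP to a pose.
- movel(position, frame=None, v=0.15, until_force=None): straight line of the TCP; frame=None keeps the orientation; v is the mean speed in m/s. With until_force (N) it stops when the force on the tool has changed by that much, and returns True; else False.
- movej(angles): joint-space move.
- command_gripper(opening): opening from 0.0 (shut) to 1.0 (fully open); the grip force is fixed at half the most; returns when the fingers have stopped.
- wait(seconds).
- inverse_kinematics(position, orientation): joint angles nearest the present ones, or None.
- read_camera(name): name is "scene" or "side" or "wrist"; returns the picture (420x560x3 uint8, red, green, blue); there is no depth.
- camera_info(name): a dict with "intrinsics" (3x3 intrinsics, pixels), "dist" ([k1, k2, p1, p2, k3] as OpenCV has them; the pictures are not rectified), "T" (4x4, takes a point from camera to world coordinates); the wrist camera has in their place "tool_from_camera" (4x4, takes a point from camera to tool coordinates, whose origin is the TCP and whose axes are the flange's). Camera axes: x right, y up, looking along -z (the intrinsics and any distortion apply to the point x, -y, -z); pixel columns grow to the right and rows downward; lengths in m; the calibration is good to about 2 mm. A picture is of the moment at which its call begins: read the wrist's pose just before it. camera_info takes no time and is no camera call.
A pose or a line that the arm cannot do raises MotionError and nothing moves.
- job_done(): hands the job in; it is judged then, once.
Readings, each from a call of its own:
- get_time(): time.
- get_joint_pos(): joint angles.
- get_qvel(): joint speeds.
- get_effort(): joint torques, N m.
- get_tcp_pos(): TCP position.
- get_ee_rot(): TCP orientation.
- get_ft_force(): force on the tool from outside, world axes, zero at the start.
- get_ft_torque(): the same for the moment, N m.
- get_grip_width(): opening from 0.0 (shut) to 1.0 (fully open).
- get_finger_force(): force on a finger pad.
Only numpy, scipy, OpenCV 4.12 (cv2) and the standard library are available. Lean on these libraries where they do the work, as an engineer would, in place of code of your own. Each camera call takes 0.05 s, during which the arm holds its last target. There are 200 camera calls.

## Working session

There is one attempt and no reset: what is moved stays moved. The work goes in short steps, each a Python script; the robot and the scene stay as the last script left them, time stands still between calls to the robot, and variables do not carry over. Pictures are saved under pics/ and viewed, at most 10 in all, crops included, and the job is handed in when it is done.

```bash
mkdir -p pics; ls
python3 - <<'E'
from station import *
import cv2,numpy as np
a=read_camera("scene");b=read_camera("side")
cv2.imwrite("pics/scene.png",a[...,::-1]);cv2.imwrite("pics/side.png",b[...,::-1])
for n in("scene","side","wrist"):
    print(n,{k:np.round(v,4).tolist() for k,v in camera_info(n).items() if not isinstance(v,str)})
print(get_ee_rot(),get_time())
E
```

```text
pics
scene {'intrinsics': [[531.2798, 0.0, 277.3775], [0.0, 531.2798, 213.9135], [0.0, 0.0, 1.0]], 'dist': [-0.2123, 0.0, 0.0, 0.0, 0.0], 'T': [[0.694, 0.4848, -0.5323, -0.4933], [-0.7199, 0.4566, -0.5227, -0.9254], [-0.0103, 0.746, 0.6659, 1.2366], [0.0, 0.0, 0.0, 1.0]]}
side {'intrinsics': [[527.5075, 0.0, 287.8232], [0.0, 527.5075, 207.3043], [0.0, 0.0, 1.0]], 'dist': [-0.0448, 0.0, 0.0, 0.0, 0.0], 'T': [[-0.8798, -0.2871, 0.3788, 1.1145], [0.4751, -0.5558, 0.6822, 1.294], [0.0147, 0.7801, 0.6254, 1.3225], [0.0, 0.0, 0.0, 1.0]]}
wrist {'intrinsics': [[335.4955, 0.0, 276.9955], [0.0, 335.4955, 208.7242], [0.0, 0.0, 1.0]], 'dist': [-0.0626, 0.0, 0.0, 0.0, 0.0], 'tool_from_camera': [[0.0001, 0.9682, 0.2504, 0.0699], [1.0, -0.0, -0.0002, -0.0001], [-0.0002, 0.2504, -0.9682, -0.1613], [0.0, 0.0, 0.0, 1.0]]}
[-1.20732806e-04  1.50806337e-01  9.88563082e-01 -6.83926709e-04] 0.1
```

View pics/scene.png

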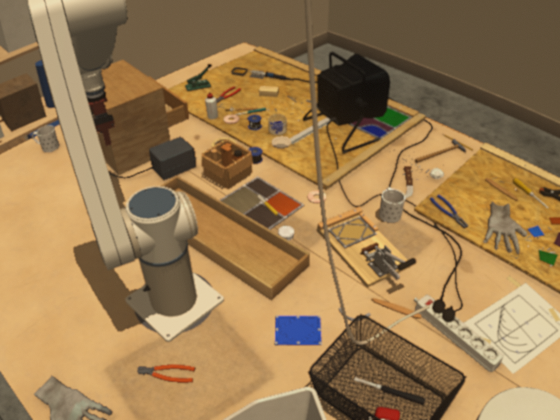

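View pics/side.png

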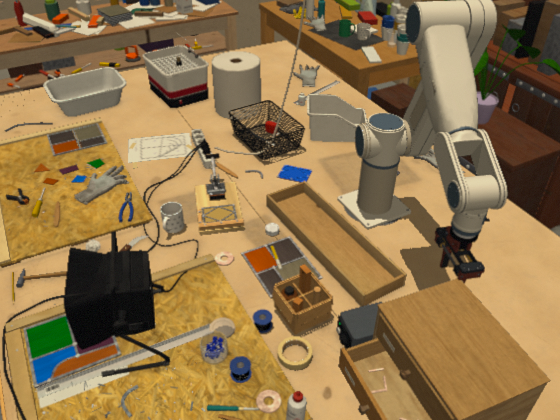

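The scene shows the carton with upright wooden pieces at scene (228,160) / side (303,300), the cramp at scene (365,248) / side (219,203), and the blue look-alike quarry at scene (298,330), which I'll leave alone. Next I need an enlarged view.

```bash
cat > h.py <<'E'
from station import *
import cv2,numpy as np
from scipy.spatial.transform import Rotation as R
def rot(): q=get_ee_rot(); return R.from_quat([q[1],q[2],q[3],q[0]]).as_matrix()
def quat(yaw):
    "tool down, tool y axis (closing line) at world angle yaw"
    y=np.array([np.cos(yaw),np.sin(yaw),0]);z=np.array([0,0,-1.]);x=np.cross(y,z)
    q=R.from_matrix(np.c_[x,y,z]).as_quat(); return [q[3],*q[:3]]
def wristT():
    T=np.eye(4);T[:3,:3]=rot();T[:3,3]=get_tcp_pos();return T@camera_info("wrist")["tool_from_camera"]
def ray(cam,uv,T=None):
    i=camera_info(cam);T=i["T"] if T is None else T
    p=cv2.undistortPoints(np.array([[uv]],float),np.array(i["intrinsics"],float),np.array(i["dist"],float))[0,0]
    d=T[:3,:3]@np.array([p[0],-p[1],-1]);return T[:3,3],d/np.linalg.norm(d)
def onz(cam,uv,z,T=None):
    o,d=ray(cam,uv,T);return o+d*(z-o[2])/d[2]
def two(r1,r2):
    (a,d),(b,e)=r1,r2;s=np.linalg.lstsq(np.c_[d,-e],b-a,rcond=None)[0]
    p,q=a+d*s[0],b+e*s[1];return (p+q)/2,np.linalg.norm(p-q)
def proj(cam,P,T=None):
    i=camera_info(cam);T=i["T"] if T is None else T
    p=(np.asarray(P)-T[:3,3])@T[:3,:3];x,y=p[0]/-p[2],-p[1]/-p[2]
    K=np.array(i["intrinsics"]);k=i["dist"][0];r=1+k*(x*x+y*y)
    return [K[0,0]*x*r+K[0,2],K[1,1]*y*r+K[1,2]]
E
python3 - <<'E'
from h import *
s=cv2.imread("pics/scene.png");d=cv2.imread("pics/side.png")
f=lambda im,x,y,w,h:cv2.resize(im[y:y+h,x:x+w],(400,300),interpolation=cv2.INTER_CUBIC)
m=np.vstack([np.hstack([f(s,190,130,80,60),f(d,263,260,80,60)]),np.hstack([f(s,310,200,120,90),f(d,170,150,120,90)])])
cv2.imwrite("pics/crop.png",m)
print("carton",onz("scene",(228,157),.095),onz("side",(303,290),.095))
print("cramp",onz("scene",(365,245),.02),onz("side",(219,205),.02))
print("blue",onz("scene",(298,330),0))
E
```

```text
carton [0.52139105 0.32232729 0.095     ] [0.52478777 0.33936571 0.095     ]
cramp [ 0.56501301 -0.28201555  0.02      ] [ 0.56091797 -0.26472228  0.02      ]
blue [ 0.179972   -0.33972598  0.        ]
```

View pics/crop.png

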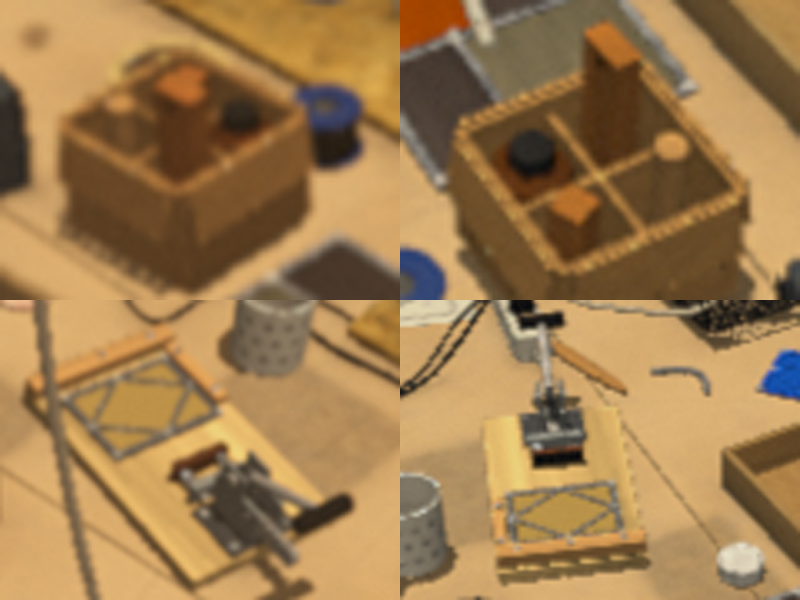

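In the side crop of the carton, the flat rectangular top rising highest is the batten at side (305,269) / scene (226,147). The others are the capped bottle at side (289,291), the dowel at side (317,290) and the square stick at side (298,302), and only the batten is tall and flat. The cramp has its fence towards +y and its lever towards -y, and the glass quarry lies on its board. I'll check these positions and plan a look from close by.

Run:
```python
from h import *
print("top",two(ray("scene",(226.5,147.5)),ray("side",(305.4,269))))
c=lambda u,v:(170+(u-400)/3.333,150+(v-300)/3.333)
# side: board far-left/right corners & fence
for n,p,z in(("brdL",(487,420),.018),("brdR",(617,408),.018),("fenceL",(497,553),.036),("fenceR",(645,545),.036),("grip",(543,318),.115)): print(n,onz("side",c(*p),z).round(3))
s=lambda u,v:(310+u/3.333,200+(v-300)/3.333)
for n,p,z in(("fenL",(28,385),.036),("fenR",(165,330),.036),("brd",(195,582),.018),("gripL",(300,527),.115),("gripR",(350,500),.115)): print(n,onz("scene",s(*p),z).round(3))
k=lambda u,v:(263+(u-400)/5,260+v/5)
for p in((455,132),(745,188),(562,270)): print("carton corner",onz("side",k(*p),.095).round(3))
for yaw in(0,np.pi/2,np.pi,-np.pi/2):
    print(yaw,inverse_kinematics([.52,.33,.30],quat(yaw)))
# lay-down feasibility
for t in(60,70,80):
  for sg in(1,-1):
    for fl in (1,-1):
      y=np.array([fl,0,0.]);z=np.array([0,sg*np.sin(np.radians(t)),-np.cos(np.radians(t))]);x=np.cross(y,z)
      q=R.from_matrix(np.c_[x,y,z]).as_quat();q=[q[3],*q[:3]]
      print(t,sg,fl,inverse_kinematics([.65,.13-sg*.04,.06],q))
```

```text
top (array([0.50428928, 0.30939539, 0.15174591]), np.float64(0.005224733304369933))
brdL [ 0.596 -0.428  0.018]
brdR [ 0.442 -0.377  0.018]
fenceL [ 0.682 -0.164  0.036]
fenceR [ 0.529 -0.1    0.036]
grip [ 0.496 -0.47   0.115]
fenL [ 0.518 -0.122  0.036]
fenR [ 0.678 -0.171  0.036]
brd [ 0.439 -0.391  0.018]
gripL [ 0.477 -0.464  0.115]
gripR [ 0.533 -0.478  0.115]
carton corner [0.598 0.284 0.095]
carton corner [0.461 0.408 0.095]
carton corner [0.592 0.412 0.095]
0 [ 5.46160532e-01  3.33756296e-01  1.57706763e+00 -4.44089210e-16
  1.23076873e+00  5.46160532e-01]
1.5707963267948966 [ 5.46160532e-01  3.33756296e-01  1.57706763e+00 -4.44089210e-16
  1.23076873e+00 -1.02463580e+00]
3.141592653589793 None
-1.5707963267948966 [ 5.46160532e-01  3.33756296e-01  1.57706763e+00 -4.44089210e-16
  1.23076873e+00  2.11695686e+00]
60 1 1 [-0.28517891  0.92430767  1.58420563  1.03604991  1.30884992 -0.94247725]
60 1 -1 [-0.28517891  0.92430767  1.58420563  1.03604991  1.30884992  2.1991154 ]
60 -1 1 [ 0.57794409  1.02933438  1.29332273 -0.81158355  1.57486715  0.91246833]
60 -1 -1 [ 0.57794409  1.02933438  1.29332273 -0.81158355  1.57486715 -2.22912433]
70 1 1 [-0.3173535   1.00843475  1.54653571  1.11872855  1.44796824 -1.0123119 ]
70 1 -1 [-0.3173535   1.00843475  1.54653571  1.11872855  1.44796824  2.12928076]
70 -1 1 [ 0.60192968  1.1134562   1.23398392 -0.89821859  1.71105835  0.93509789]
70 -1 -1 [ 0.60192968  1.1134562   1.23398392 -0.89821859  1.71105835 -2.20649476]
80 1 1 [-0.3367405   1.097086    1.50321603  1.19349574  1.58962941 -1.06284179]
80 1 -1 [-0.3367405   1.097086    1.50321603  1.19349574  1.58962941  2.07875086]
80 -1 1 [ 0.61623636  1.1990187   1.17657265 -0.98727323  1.84361604  0.94286977]
80 -1 -1 [ 0.61623636  1.1990187   1.17657265 -0.98727323  1.84361604 -2.19872289]
```

Run:
```python
from h import *
move_pose([.505,.31,.30],quat(0)); wait(.2)
T=wristT();im=read_camera("wrist");np.save("T1.npy",T);cv2.imwrite("pics/w1.png",im[...,::-1]);print(get_time(),proj("wrist",[.504,.309,.154],T))
```

```text
1.95 [np.float64(278.41034580816086), np.float64(199.39367424100882)]
```

View pics/w1.png

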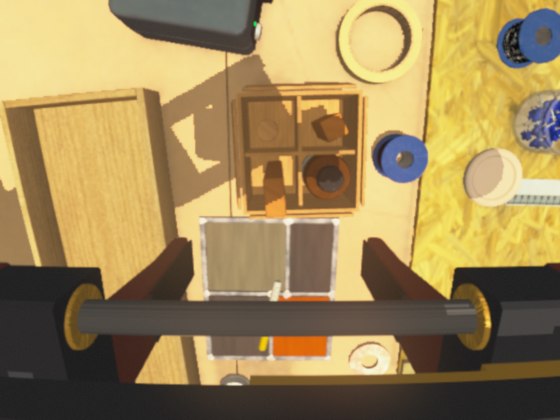

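The close view shows the carton at (300,150). The batten is in its lower-left cell with its bright top around (275,200), the stick is at (332,127), the bottle at (325,177) and the dowel at (267,128). I'll enlarge the batten to confirm it and get its top outline.

Run:
```python
from h import *
im=cv2.imread("pics/w1.png");x,y=235,75
c=cv2.resize(im[y:y+150,x:x+140],None,fx=4,fy=4,interpolation=cv2.INTER_CUBIC)
cv2.imwrite("pics/w1c.png",c)
print(im[160:222:3,275].tolist())
```

```text
[[52, 95, 135], [39, 70, 106], [39, 70, 107], [39, 71, 108], [37, 71, 109], [37, 70, 108], [41, 82, 126], [43, 90, 141], [46, 92, 143], [46, 92, 145], [46, 92, 144], [46, 90, 140], [48, 94, 146], [48, 97, 152], [64, 163, 240], [65, 165, 241], [63, 166, 242], [67, 169, 243], [69, 169, 243], [97, 181, 239], [186, 210, 224]]
```

View pics/w1c.png

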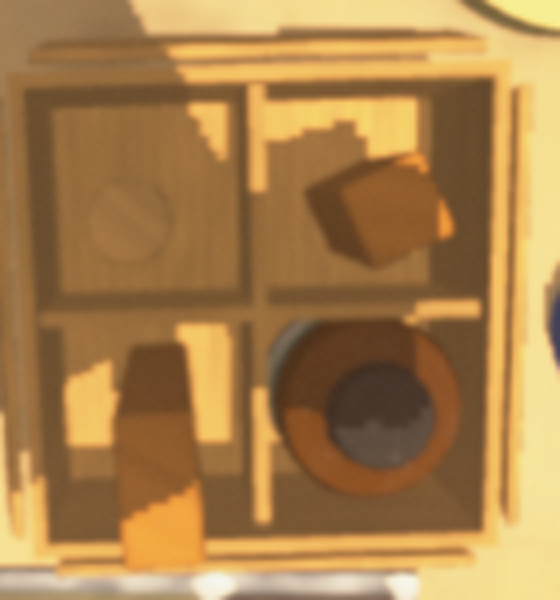

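That confirms it: the batten's top face has corners at about (264,178), (283,177), (286,217) and (266,217). That makes it about 20 x 38 mm at z 0.154, with its narrow side along world x. I'll grip it across the 20 mm, draw it out and look at the cramp later.

Run:
```python
from h import *
T=np.load("T1.npy")
P=np.array([onz("wrist",p,.154,T) for p in((263.8,178),(283.5,176.8),(286,216.8),(266,217))])
c=P.mean(0);l=(P[0]+P[1]-P[2]-P[3])/2;w=(P[1]+P[2]-P[0]-P[3])/2
yaw=np.arctan2(-l[0],l[1]);print(c,np.linalg.norm(l),np.linalg.norm(w),np.degrees(yaw))
q=quat(yaw)
move_pose([c[0],c[1],.20],q);movel([c[0],c[1],.119],v=.12)
command_gripper(0.0);print("w",get_grip_width()*88,get_finger_force(),get_ft_force())
np.save("g.npy",[*c,yaw])
movel([c[0],c[1],.30],v=.2)
print(get_grip_width()*88,get_ft_force(),get_time())
cv2.imwrite("pics/s2.png",read_camera("side")[...,::-1][180:330,180:380])
```

```text
[0.50064772 0.31087197 0.154     ] 0.037976128650772205 0.018624382175423435 3.3375163486794523
w 19.756352546784882 29.985544681549072 [ 1.00748536 -0.17342873  0.00374813]
19.59809791693569 [-0.3656595  -0.44541706 -0.53953915] 5.3667
```

View pics/s2.png

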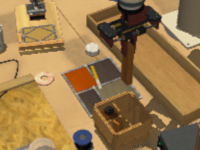

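Run:
```python
from h import *
t=np.radians(72);z=np.array([0,np.sin(t),-np.cos(t)]);y=np.array([1.,0,0]);x=np.cross(y,z)
q=R.from_matrix(np.c_[x,y,z]).as_quat();q=[q[3],*q[:3]]
X,Y=.65,.205-.115*z[1]
move_pose([X,Y-.01,.18],q);print(get_joint_pos())
movel([X,Y,.065],v=.15)
hit=movel([X,Y,.047],v=.04,until_force=4);p=get_tcp_pos();print(hit,p)
command_gripper(.6);wait(.3)
movel(p-z*.07+[0,0,.03],v=.2)
cv2.imwrite("pics/s3.png",read_camera("side")[...,::-1])
move_pose([.54,.10-.30,.24],quat(np.radians(-17)));print(get_time())
```

```text
[-0.32678092  0.83680076  1.57733104  1.12016851  1.54354026 -0.88884872]
True [0.6505066  0.09538782 0.05202313]
10.6583
```

Run:
```python
from h import *
move_pose([.525,-.395,.25],quat(np.radians(-17)));wait(.2)
T=wristT();im=read_camera("wrist");np.save("T2.npy",T);cv2.imwrite("pics/w2.png",im[...,::-1])
s=cv2.imread("pics/s3.png")[190:310,180:320]
m=np.hstack([im[:300,100:480,::-1],cv2.resize(s,(350,300),interpolation=cv2.INTER_CUBIC)]);cv2.imwrite("pics/m2.png",m);print(get_time())
```

```text
11.7083
```

View pics/m2.png

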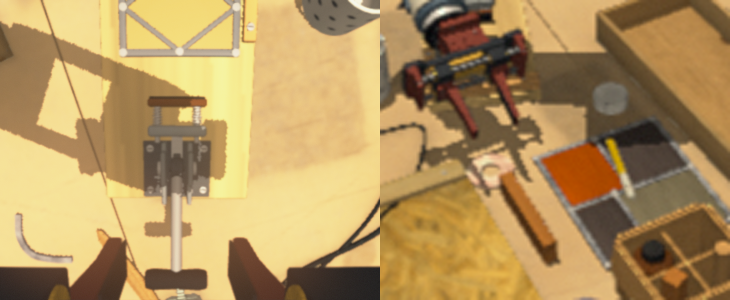

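The montage shows the batten on the bench on its edge (right half, from (510,180) to (548,258)). The cramp (left half) has the quarry's near edge at row ~52, the pad face at row ~98 and the lever grip at (176,279). I'll enlarge the cramp to measure it.

Run:
```python
from h import *
im=cv2.imread("pics/w2.png")
cv2.imwrite("pics/w2c.png",cv2.resize(im[0:210,190:370],None,fx=2.8,fy=2.8,interpolation=cv2.INTER_CUBIC))
```

```text
(no output)
```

View pics/w2c.png

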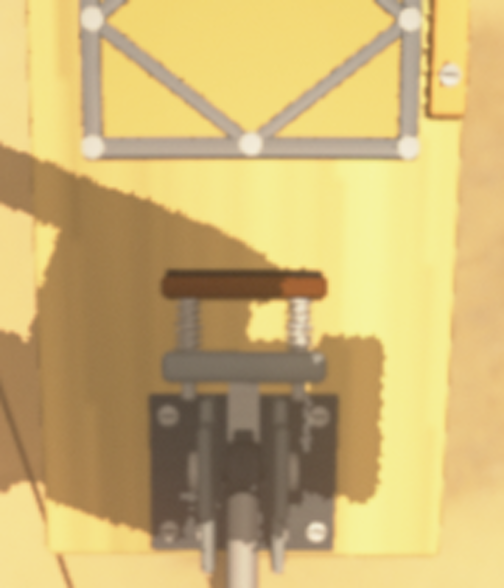

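```bash
cat >> h.py <<'E'
def cr(u,v): return (190+u/2.8,v/2.8)
E
python3 - <<'E'
from h import *
T=np.load("T2.npy");o=lambda u,v,z:onz("wrist",cr(u,v),z,T)[:2]
nL,nR,fL,fR=o(50,552,.018),o(437,552,.018),o(32,120,.018),o(463,120,.018)
print("board width",np.linalg.norm(nR-nL),np.linalg.norm(fR-fL))
m=(nL+nR)/2;f=(fL+fR)/2;ex=(nR-nL+fR-fL);ex/=np.linalg.norm(ex)
print("yaw x",np.degrees(np.arctan2(ex[1],ex[0])),"yaw y",np.degrees(np.arctan2(*(f-m)[::-1]))-90)
a=np.arctan2(ex[1],ex[0]);
ey=np.array([-ex[1],ex[0]]);O=m+ey*.119
# x centring by pad
loc=lambda p:np.array([(p-O)@ex,(p-O)@ey])
print("O",O)
for n,p in(("padL",o(163,271,.041)),("padR",o(326,271,.041)),("qL",o(83,159,.024)),("qR",o(417,159,.024)),("grip L",onz("wrist",(245,277),.12,T)[:2]),("gripR",onz("wrist",(307,277),.12,T)[:2]),("lath",o(428,116,.028)),("baseL",o(150,395,.02)),("baseR",o(338,395,.02))): print(n,loc(p).round(4))
np.save("cr.npy",[*O,a])
# batten on the bench: mask in side view
s=cv2.imread("pics/s3.png");h=cv2.cvtColor(s,cv2.COLOR_BGR2HSV)
c=lambda u,v:(180+(u-380)/2.5,190+v/2.5)
for p,z in(((503,173),.038),((513,168),.038),((556,238),.038),((543,245),.038),((545,264),0),((556,258),0)):print(onz("side",c(*p),z).round(3))
E
```

```text
board width 0.16629595093030203 0.1681544986955944
yaw x -16.868343053528974 yaw y -17.397897726408985
O [ 0.55271079 -0.29709882]
padL [-0.0304 -0.0053]
padR [ 0.0312 -0.0053]
qL [-0.062  0.038]
qR [0.0671 0.038 ]
grip L [-0.0303 -0.174 ]
gripR [ 0.0286 -0.174 ]
lath [0.0701 0.0528]
baseL [-0.0383 -0.0526]
baseR [ 0.0388 -0.0526]
[0.653 0.052 0.038]
[0.637 0.05  0.038]
[0.64  0.197 0.038]
[0.661 0.2   0.038]
[0.659 0.2   0.   ]
[0.642 0.197 0.   ]
```

Run:
```python
from h import *
move_pose([.649,.06,.22],quat(0));wait(.15)
T=wristT();im=read_camera("wrist");cv2.imwrite("pics/w4.png",im[...,::-1])
h=cv2.cvtColor(im,cv2.COLOR_RGB2HSV)
c0=proj("wrist",[.649,.125,.038],T);print("expect",c0,proj("wrist",[.649,.2,.038],T),proj("wrist",[.649,.05,.038],T))
u,v=map(int,c0);print("col",h[v-3:v+4:3,u-30:u+31:6].tolist())
print(get_time(),[inverse_kinematics([.56,-.28,.1],quat(np.radians(a))) for a in(72.9,-107.1)])
```

```text
expect [np.float64(278.4636290582973), np.float64(124.85875668588504)] [np.float64(278.4112230724421), np.float64(44.55982002932353)] [np.float64(278.5014919288906), np.float64(198.26556861241227)]
col [[[16, 123, 158], [17, 123, 158], [17, 123, 159], [16, 124, 160], [14, 174, 141], [15, 171, 137], [14, 172, 144], [16, 123, 159], [16, 122, 161], [17, 122, 163], [17, 123, 162]], [[17, 123, 157], [16, 123, 158], [16, 125, 159], [16, 124, 161], [15, 173, 140], [14, 173, 136], [14, 171, 143], [16, 124, 161], [16, 124, 161], [16, 124, 163], [17, 121, 160]], [[16, 122, 157], [16, 125, 157], [16, 123, 160], [16, 123, 159], [15, 175, 141], [14, 169, 137], [14, 172, 142], [17, 123, 162], [17, 122, 161], [17, 124, 161], [17, 124, 161]]]
13.6333 [array([-4.82655331e-01,  5.78692574e-01,  1.69997516e+00, -4.44089210e-16,
        8.62924916e-01, -1.75500036e+00]), array([-4.82655331e-01,  5.78692574e-01,  1.69997516e+00, -4.44089210e-16,
        8.62924916e-01,  1.38659230e+00])]
```

View pics/w4.png

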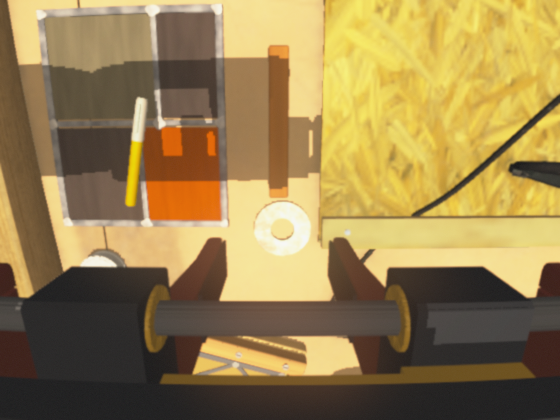

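The batten lies on its 20 mm edge, straight along y, from (278,45) to (278,197), which puts its centre at (0.649, 0.125). I'll grip it at its middle and set it in the cramp.

Run:
```python
from h import *
command_gripper(.7)
move_pose([.649,.126,.08],quat(0));movel([.649,.126,.027],v=.1)
command_gripper(0.);print("w",get_grip_width()*88,get_finger_force())
movel([.649,.126,.13],v=.2)
ox,oy,_=np.load("cr.npy");a=np.radians(-17.1);ex=np.array([np.cos(a),np.sin(a)]);ey=np.array([-ex[1],ex[0]])
W=lambda x,y,z:[*(np.array([ox,oy])+ex*x+ey*y),z]
q=quat(a-np.pi/2)
move_pose(W(0,.020,.13),q);movel(W(0,.020,.055),v=.12)
print("hit",movel(W(0,.020,.042),v=.03,until_force=4),get_tcp_pos(),get_ft_force())
command_gripper(.38);wait(.3);print(get_grip_width()*88,get_finger_force())
movel(W(0,.020,.15),v=.15)
move_pose(W(0,-.12,.25),quat(a));wait(.15)
T=wristT();im=read_camera("wrist");np.save("T5.npy",T);cv2.imwrite("pics/w5.png",im[...,::-1])
cv2.imwrite("pics/w5c.png",cv2.resize(im[0:210,190:370,::-1],None,fx=2.8,fy=2.8,interpolation=cv2.INTER_CUBIC));print(get_time())
```

```text
w 20.076845036733456 29.81542557477951
hit True [ 0.55892688 -0.27885506  0.04467872] [-1.68414971 -2.12420844  3.36160241]
33.28635713516876 0.0
22.8417
```

View pics/w5c.png

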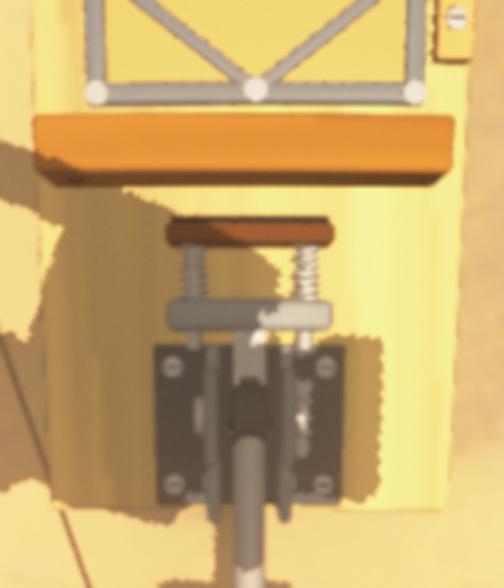

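The batten is square and centred between pad and quarry, with gaps on both sides: its top runs from (33,115) to (455,172) in the crop, and the pad front is at row 217. Now I'll pump one stroke at a time and track the pad and jaw bar numerically from the same camera pose.

```bash
cat >> h.py <<'E'
ox,oy,_=np.load("cr.npy");A=np.radians(-17.1);ex=np.array([np.cos(A),np.sin(A)]);ey=np.array([-ex[1],ex[0]])
W=lambda x,y,z:[*(np.array([ox,oy])+ex*x+ey*y),z]
def stroke():
    h=movel(W(0,-.180,.058),v=.1,until_force=28);z=get_tcp_pos()[2];f=get_ft_force()
    movel(W(0,-.178,.135),v=.15);wait(.15);print("stroke",h,z.round(4),f.round(1),round(get_time(),2))
def look(n):
    move_pose(W(0,-.12,.25),quat(A));wait(.15)
    np.save(f"T{n}.npy",wristT());im=read_camera("wrist");cv2.imwrite(f"pics/{n}.png",im[...,::-1]);return im
def shift(ref,im,x0,x1,y0,y1,up=45):
    "vertical shift (px, + up) and score of a patch of ref, in im"
    k=4;big=lambda a:cv2.resize(a,None,fx=k,fy=k,interpolation=cv2.INTER_CUBIC)
    t=big(ref[y0:y1,x0:x1]);b=big(im[max(0,y0-up):y1+6,x0-2:x1+2])
    r=cv2.matchTemplate(b,t,cv2.TM_CCOEFF_NORMED);_,s,_,m=cv2.minMaxLoc(r)
    return (y0-max(0,y0-up))-m[1]/k,round(s,3)
def report(im):
    ref=cv2.imread("pics/w5.png");im=im[...,::-1].copy()
    for n,b in(("bar",(248,311,104,120)),("pad",(248,311,74,90)),("batten",(200,354,38,68)),("quarry",(220,344,30,39)),("base",(244,314,150,182))): print(n,shift(ref,im,*b))
E
python3 - <<'E'
from h import *
command_gripper(0.);move_pose(W(0,-.178,.15),quat(A))
stroke();report(look("k1"))
E
```

```text
stroke True 0.0644 [-2.1  1.6 10.4] 25.64
bar (3.75, 0.925)
pad (4.25, 0.949)
batten (0.75, 0.991)
quarry (0.75, 0.989)
base (-0.75, 0.852)
```

Run:
```python
from h import *
for i in range(2):
    move_pose(W(0,-.178,.14),quat(A)) if i==0 else None
    stroke()
report(look("k3"))
move_pose(W(0,-.178,.14),quat(A));stroke();report(look("k4"))
```

```text
stroke True 0.0644 [-2.4  2.3  9.7] 28.52
stroke True 0.0644 [-2.   2.2 10.5] 29.99
bar (1.0, 0.875)
pad (24.25, 0.639)
batten (7.0, 0.864)
quarry (2.5, 0.593)
base (-0.75, 0.851)
stroke True 0.0645 [0.5 1.6 5.7] 32.87
bar (0.25, 0.875)
pad (32.25, 0.641)
batten (15.0, 0.832)
quarry (11.0, 0.182)
base (-0.75, 0.852)
```

Run:
```python
from h import *
for n in("w5","k3","k4"):
    h=cv2.cvtColor(cv2.imread(f"pics/{n}.png"),cv2.COLOR_BGR2HSV).astype(int)
    cols=[*range(265,273),*range(286,294)]
    print(n);print("S",np.median(h[0:126,cols,1],1).astype(int).tolist());print("V",np.median(h[0:126,cols,2],1).astype(int).tolist())
```

```text
w5
S [131, 131, 131, 130, 130, 130, 130, 130, 130, 129, 129, 129, 129, 129, 129, 128, 128, 128, 128, 122, 99, 62, 54, 47, 52, 61, 83, 117, 120, 93, 53, 44, 45, 44, 45, 47, 65, 115, 118, 119, 156, 185, 189, 190, 190, 190, 191, 190, 191, 191, 190, 190, 190, 189, 189, 189, 189, 188, 189, 190, 188, 177, 167, 162, 162, 156, 141, 118, 106, 107, 107, 107, 107, 107, 107, 111, 128, 127, 120, 152, 171, 174, 173, 173, 171, 164, 159, 149, 138, 128, 122, 123, 128, 128, 134, 134, 134, 134, 133, 133, 133, 134, 134, 133, 133, 128, 110, 70, 53, 51, 50, 49, 48, 48, 48, 50, 53, 75, 113, 128, 132, 131, 121, 94, 67, 64]
V [243, 243, 243, 243, 243, 243, 243, 243, 243, 243, 243, 243, 243, 243, 243, 243, 243, 243, 241, 234, 214, 188, 187, 187, 189, 192, 194, 219, 224, 193, 176, 178, 182, 187, 187, 171, 151, 199, 242, 244, 230, 228, 234, 234, 233, 232, 232, 231, 230, 230, 230, 230, 231, 232, 233, 234, 235, 236, 234, 225, 192, 137, 110, 107, 109, 124, 193, 244, 246, 246, 246, 246, 246, 246, 246, 245, 231, 150, 100, 123, 149, 159, 159, 155, 143, 126, 108, 107, 154, 198, 207, 208, 204, 204, 188, 177, 175, 174, 
[... 1922 characters left out ...]
 124, 121, 119, 119, 120, 120, 120, 126, 131, 133, 130, 118, 85, 66, 64]
V [242, 242, 242, 242, 242, 242, 242, 242, 242, 242, 242, 242, 242, 241, 235, 213, 186, 185, 192, 194, 189, 192, 200, 223, 219, 224, 232, 233, 232, 231, 230, 229, 228, 228, 228, 229, 229, 230, 231, 233, 234, 235, 234, 227, 203, 150, 114, 103, 95, 84, 88, 117, 146, 157, 158, 159, 157, 146, 124, 99, 93, 167, 241, 246, 246, 246, 246, 246, 246, 246, 246, 246, 246, 246, 246, 246, 246, 246, 243, 226, 190, 193, 194, 182, 172, 171, 171, 171, 164, 150, 128, 123, 148, 169, 171, 170, 170, 170, 170, 169, 169, 170, 170, 170, 169, 168, 169, 169, 170, 170, 177, 191, 201, 205, 206, 207, 206, 206, 203, 188, 174, 167, 145, 117, 107, 107]
```

```bash
cat >> h.py <<'E'
def edge(p,level,lo,hi,up):
    for i in range(lo,hi):
        if (p[i]<level<=p[i+1]) if up else (p[i]>=level>p[i+1]): return round(i+(level-p[i])/(p[i+1]-p[i]),2)
def meas(n):
    h=cv2.cvtColor(cv2.imread(f"pics/{n}.png"),cv2.COLOR_BGR2HSV).astype(float)
    p=np.median(h[:,[*range(265,273),*range(286,294)],1],1);v=np.median(h[:,[*range(265,273),*range(286,294)],2],1)
    bf=edge(p,150,5,60,True);pd=edge(p,150,int(bf)+22,100,True);pe=edge(v,170,int(pd)+5,110,True);b=edge(p,85,int(pe)+4,118,False);
    print(n,"batten front",bf,"pad",pd,"pad back",pe,"bar",b,"bar-pad",None if b is None else b-pd)
E
python3 - <<'E'
from h import *
move_pose(W(0,-.178,.14),quat(A));stroke();look("k5")
for n in("w5","k1","k3","k4","k5"):meas(n)
print(get_time())
E
```

```text
stroke True 0.0644 [-2.9  2.9 10.9] 35.74
w5 batten front 39.82 pad 78.92 pad back 88.36 bar 106.63 bar-pad 27.709999999999994
k1 batten front 39.05 pad 74.84 pad back 84.3 bar 102.64 bar-pad 27.799999999999997
k3 batten front 32.7 pad 58.56 pad back 68.57 bar 86.92 bar-pad 28.36
k4 batten front 23.51 pad 50.8 pad back 61.04 bar 79.51 bar-pad 28.710000000000008
k5 batten front 17.46 pad 44.94 pad back 55.51 bar 71.73 bar-pad 26.790000000000006
36.525
```

Run:
```python
from h import *
move_pose(W(0,-.178,.14),quat(A));stroke();im=look("k6");meas("k6")
T=wristT();h=cv2.cvtColor(im,cv2.COLOR_RGB2HSV).astype(float)
# batten top front edge over columns -> squareness, ends -> centring
pts=[]
for u in range(215,341,9):
    e=edge(np.median(h[:,u-2:u+3,1],1),150,5,35,True)
    if e: pts.append(onz("wrist",(u,e),.056,T)[:2])
pts=np.array(pts);d=np.linalg.svd(pts-pts.mean(0))[2][0];print(len(pts),"skew deg",np.degrees(np.arctan2(d@ey,d@ex)),"front y",((pts-[ox,oy])@ey).mean())
print("grip row-> time",get_time())
g=h[25,:,1];m=np.where(g>150)[0];m=m[(m>190)&(m<370)];print("ends",m.min(),m.max(),[((onz("wrist",(u,25),.056,T)[:2]-[ox,oy])@ex).round(4) for u in(m.min(),m.max())])
```

```text
stroke True 0.0645 [-1.7 -1.2  7.4] 38.62
k6 batten front 17.45 pad 44.93 pad back 55.52 bar 64.41 bar-pad 19.479999999999997
14 skew deg -0.08290541222881857 front y 0.04768317760051074
grip row-> time 39.4
ends 202 354 [np.float64(-0.0763), np.float64(0.0715)]
```

```bash
python3 -c "
from station import *
print(get_ft_force());print(job_done())"
```

```text
[-0.32332162 -0.89506611  0.56004112]
the job is handed in; nothing more can be done
None
```

I've handed the job in at about 39 s, with the batten centred and square in the cramp, the quarry apparently home against the fence and the pad pressed in about 10 mm after six strokes. The last stroke did not move the batten or pad face, which is how I judged the quarry home. I lifted clear of the lever but did not measure its angle.

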